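# Peel the top tray off an oily nested stack and hold it over the drip dish

## Task

The oily top tray is stuck in its nested stack: sprung clips grip its rim on all four sides. Take it by its upright ear, lift that corner first, tilting the tray to peel it out while the opposite corner stays down, then lift it clear without shifting or tipping the stack. Carry it to the round drip dish and finish while still holding it there, level, still and centred over the dish, its underside about 15 cm above the bench; do not disturb the two couplers or the bearing.

Things in the scene. Friction and masses are not known exactly. Their poses are not given: they have to be found in the camera images.
- tray_top: the top one of two identical bare-aluminium formed trays, 150 (its x) x 105 (its y) x 32 mm, about 0.12 kg, with sloping walls. Origin: centre of the floor's underside, z up. Rim band 6 mm wide, from 22 to 32 mm above the origin. At its -x -y corner, on the diagonal (215 degrees from its +x), a lug carries the upright ear. Clips hold it in the stack (see far_corner)
- ear (a point): centre of the free part of the top tray's upright ear: a flat plate 10 mm thick along the tray's diagonal, 34 mm wide across it. Its top edge is 15 mm above this point, the rim's top 15 mm below. 99.5 mm from the tray's centre; axes as the tray's. Grip it from above, fingers on its inner and outer flat faces; keep the inner fingertip above the rim
- ear_corner (a point): rim corner of the top tray beneath the ear, at the rim's underside, 91.5 mm from the tray's centre
- far_corner (a point): rim corner opposite the ear, at the rim's underside, 183 mm from ear_corner; the tray pivots here when the ear is lifted. A sprung clip leans over the rim at the middle of each of the four sides: each holds with about 3 to 5 N and gives way as the rim there rises 6 mm, then rubs until it has risen 16 mm. An ear lift of about 0.2 rad about this corner frees them one by one; lift at 30 mm/s or less
- stack: the lower stack, one loose body of 2 kg: a dark steel base and two trays like the top one, all joined. Origin: centre of its underside, on the bench; the top tray's origin starts 28 mm above it with parallel axes. The tray beneath the top one has its own upright ear at the opposite (+x +y) corner, 10 mm lower: leave it. Four small sprung steel clips, 14 mm wide, stand at mid-side and rise 5 mm above the top tray's rim. It must stay put
- dish: round open steel drip dish fixed to the bench, 156 mm across, 12 mm high. Origin: centre of its underside, on the bench
- coupler_a: a grey air coupler, 25x60x25 mm, loose bystander; origin at the centre of its underside
- coupler_b: another grey air coupler, 25x60x25 mm, loose bystander; origin at the centre of its underside
- bearing_a: a ball bearing lying flat, 52 mm across, 15 mm high, loose bystander; origin at the centre of its underside

How it is judged:
By the outcome, as a careful person would: the job done as asked, in the order asked, and still so for the second after the job is handed in, while the arm keeps its last pose, push and grip.
It also fails if it takes over 40 s, if anything falls off the work surface, if the arm or the gripper's body presses on something with over 40 N, if the wrist force passes 120 N, or if a joint passes its speed limit or range.

## Robot

A 6-joint arm with a two-finger parallel gripper is mounted at the origin on a cart in front of the work surface, level with it; the furniture and walls round the work are solid. World frame = base frame: x ahead of the robot, y to its left, z up, the work surface at z = 0. Lengths are in m, angles in rad, forces in N, time in s.
With the tool pointing down it reaches from about 0.35 to 0.775 m from the base axis. Payload 7.3 kg.
Tool frame: the origin (TCP) lies between the finger pads; the fingertips stand env.finger_overhang ahead of it and the grasp point (between the pads) is the TCP (env.finger_overhang is the distance from the TCP to the fingertips, in m); y points along the fingers, x is the direction in which the jaws open and shut, and the axes are right-handed (so a half turn about y gives the same grasp; the last joint's range is limited). The gripper opens to 92 mm and grips with 3 to 60 N. Pads are 19 mm wide; open, the fingers measure 130 mm over their backs; the gripper's body (75 mm by 190 mm) begins 47 mm behind the grasp point.
Start: joints at [1.116, 0.342, 1.524, -0, 1.275, -0.146], TCP at [0.16, 0.5, 0.246] pointing down, gripper open.
Joint ranges: [-2.53, 2.53], [-0.77, 2.02], [0.04, 2.7], [-1, 4.14], [0.28, 2.66], [-3.11, 3.11]. Speed limits (rad/s): [2.57, 2.57, 3.14, 3.14, 3.14, 3.14].

## Interface

Orientations are given as [roll, pitch, yaw] about the fixed x, y, z axes, in that order (R = Rz(yaw) Ry(pitch) Rx(roll)).
In Python, from workcell import env gives the robot as it stands.
- The arm moves only by the tool carry_out, never from a script. Its argument "deltas" is a list of rows, each an object of numbers: "x", "y", "z": the shift along the tool's x, y, z in mm; "yaw": the turn about the tool's y in rad. A call has 1 to 20 rows; each row is the pose to reach, as a shift and turn from the pose commanded when the call began, along the tool's axes at that moment; what a row does not reach only later rows make up. A row lasts 1/8 s, in which the tool goes at most 62.5 mm and 10.7 degrees, less where a joint would pass 70% of its speed; a pose out of reach is approached as far as the arm can. A call with a gripper value outside its range is refused whole. "fingers" is the opening, from 0 (shut) to 1 (fully open), set as the call begins (left out, the last holds). The fingers move at their own pace and stop on an object; "force" is the grip in N (left out, the last holds). Time passes only in rows, so rows that repeat a pose let the fingers close. It gives the time, the measured TCP pose, the force and the opening at its end, in the units of the state.
- env.get_state(): the state, without advancing time (a new reading comes with each control period).
- env.read_camera(name): name is "side" or "top"; returns the picture (400x640x3 uint8, red, green, blue); there is no depth.
- env.calibration(name): a dict with "K" (3x3 intrinsics, pixels), "dist_coeffs" ([k1, k2, p1, p2, k3] as OpenCV has them; the pictures are not rectified), "camera_from_world" (4x4, takes a point from world to camera coordinates). Camera axes: x right, y up, looking along -z (the intrinsics and any distortion apply to the point x, -y, -z); pixel columns grow to the right and rows downward; lengths in m; the calibration is good to about 2 mm. A picture is of the moment at which its call begins. calibration takes no time and is no camera call.
- env.sign_off(): hands the job in, once; it reports no verdict.
Trained networks look in the newest picture that a camera, given by its name, has taken for a name from the list of things; names that differ only in an ending like _2 or _b are one class to them, and where a whole thing is asked for, a point or a joint stands for the part that bears it (a point fixed in the world has none). Each returns a list of dicts, best first, with "p" (0 to 1); they miss things now and then, are a little off and sometimes report something else, mostly with a low value. They report only what shows in the picture. A call takes as long as a camera call.
- env.trace(camera, query): "region" (400x640 bool, what is visible of it) and "box" ([left, top, width, height] in pixels, round what is visible of it).
- env.spot_point(camera, query): "pixel" ([column, row] in pixels: a listed point, or the origin of a listed thing).
The state is a dict: "clock": time; "q": joint angles; "joint_velocities": joint speeds; "tau": joint torques, N m; "tcp_pos": TCP position; "orientation": TCP orientation; "force": force on the tool from outside, world axes, zero at the start; "torque": the same for the moment, N m; "grip_width": finger opening in m.
Only numpy, scipy, OpenCV 4.12 (cv2) and the standard library are available. Lean on these libraries where they do the work, as an engineer would, in place of code of your own. Each camera call takes 0.05 s, during which the arm holds its last target. There are 200 camera calls.

## Working session

There is one attempt and no reset: what is moved stays moved. The work goes in short steps, Python scripts to look and compute and a tool call to move; the robot and the scene stay as the last step left them, time stands still between calls to the robot, and variables do not carry over. Pictures are saved under pics/ and viewed, about 8 in all and at most 12, crops included, and the job is handed in when it is done.

Besides the shell and the picture viewer there is one more tool, called after "Emit:" in YAML: its name, and indented under it one key for each argument. carry_out: Moves the arm, as the interface text tells. Its arguments: {"type":"object","properties":{"deltas":{"type":"array","items":{"type":"object","properties":{"x":{"type":"number"},"y":{"type":"number"},"z":{"type":"number"},"yaw":{"type":"number"}}}},"fingers":{"type":"number"},"force":{"type":"number"}},"required":["deltas"]}

```bash
mkdir -p pics; ls
cat > h.py <<'E'
import numpy as np, cv2
from workcell import env
def cal(n):
    c=env.calibration(n); return np.array(c["K"],float),np.array(c["dist_coeffs"],float),np.array(c["camera_from_world"],float)
F=np.diag([1,-1,-1.])
def proj(n,P):
    K,d,T=cal(n); P=np.atleast_2d(P); C=(P@T[:3,:3].T+T[:3,3])@F
    return cv2.projectPoints(C.reshape(-1,1,3),np.zeros(3),np.zeros(3),K,d)[0].reshape(-1,2)
def ray(n,px):
    K,d,T=cal(n); u=cv2.undistortPoints(np.array(px,float).reshape(-1,1,2),K,d).reshape(-1,2)
    D=np.c_[u,np.ones(len(u))]@F@T[:3,:3]; o=-T[:3,:3].T@T[:3,3]
    return o,D
def onz(n,px,z):
    o,D=ray(n,px); return o+D*((z-o[2])/D[:,2:3])
E
python3 - <<'E'
from h import *
for n in("side","top"):
    im=env.read_camera(n); cv2.imwrite(f"pics/{n}0.png",im[:,:,::-1])
    o,_=ray(n,[[320,200]]);print(n,o)
    for q in("ear","ear_corner","far_corner","tray_top","stack","dish","coupler_a","bearing_a"):
        print(n,q,[(np.round(r["pixel"],1).tolist(),round(r["p"],2)) for r in env.spot_point(n,q)[:3]])
s=env.get_state();print(s["tcp_pos"],s["orientation"],s["clock"],env.finger_overhang,s["force"])
E
```

```text
pics
side [ 0.37831617 -0.66748513  0.78974802]
side ear [([358.5, 181.3], 0.68), ([364.9, 176.7], 0.17)]
side ear_corner [([353.7, 188.1], 0.58)]
side far_corner [([373.6, 143.6], 0.93)]
side tray_top [([366.4, 168.5], 0.6), ([371.7, 144.2], 0.51)]
side stack [([364.1, 178.0], 0.64)]
side dish [([311.9, 242.0], 0.64), ([255.6, 200.8], 0.35)]
side coupler_a [([256.2, 203.8], 0.76)]
side bearing_a [([366.3, 244.8], 0.53)]
top [0.32981753 0.0978262  0.94024047]
top ear [([306.8, 152.3], 0.6)]
top ear_corner [([306.5, 158.4], 0.63)]
top far_corner [([238.8, 125.8], 0.91)]
top tray_top []
top stack [([363.3, 164.3], 0.26)]
top dish [([349.0, 209.5], 0.62)]
top coupler_a [([292.4, 259.1], 0.62), ([420.7, 268.0], 0.48)]
top bearing_a [([361.8, 161.8], 0.63), ([274.5, 143.6], 0.31)]
[0.15954904 0.5001893  0.2457695 ] [-1.57079335e+00 -1.36680142e-04  1.26195216e+00] 0.9 0.019 [-0.77536172  0.31780231 -0.50984017]
```

View pics/side0.png

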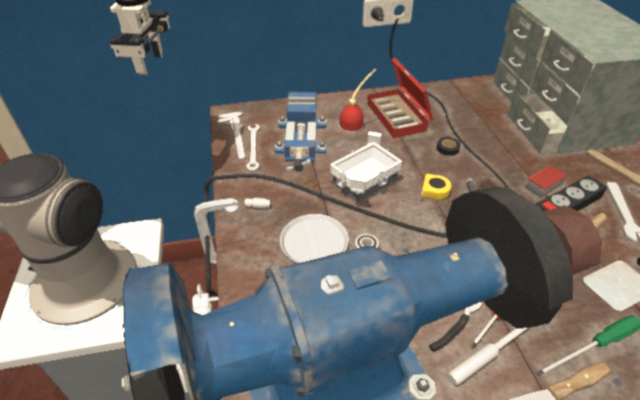

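View pics/top0.png

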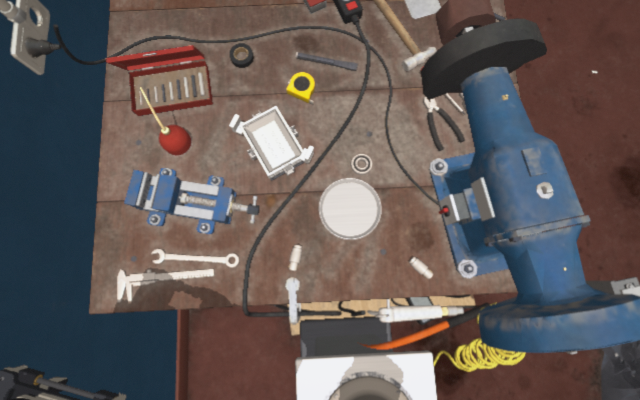

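```bash
cat > fit.py <<'E'
from h import *
from scipy.optimize import least_squares
A=np.deg2rad(215)
def pts(p,z0=.028):
    x,y,t=p; u=np.array([np.cos(t+A),np.sin(t+A)]); c=np.array([x,y])
    return {"ear":[*(c+.0995*u),z0+.047],"ear_corner":[*(c+.0915*u),z0+.022],"far_corner":[*(c-.0915*u),z0+.022]}
E
python3 - <<'E'
from fit import *
ob=[("side","ear",358.5,181.3),("side","ear_corner",353.7,188.1),("side","far_corner",373.6,143.6),("top","ear",306.8,152.3),("top","ear_corner",306.5,158.4),("top","far_corner",238.8,125.8)]
def res(p):
    P=pts(p); return np.concatenate([proj(n,P[q])[0]-[u,v] for n,q,u,v in ob])
c0=onz("top",[[272,142]],.05)[0]
best=min((least_squares(res,[c0[0],c0[1],t],loss="soft_l1") for t in np.arange(0,6.3,.8)),key=lambda r:r.cost)
print(best.x,best.cost);print(np.round(best.fun.reshape(-1,2),1))
p=best.x; print({k:np.round(v,4) for k,v in pts(p).items()})
print("dish",onz("top",[[349.6,209]],.012),onz("side",[[313.5,240]],.012),"bear",onz("top",[[361.8,162]],.008),"coup",onz("top",[[295,258],[421,267]],.012))
def outline(im,n,S,o):
    c,s=np.cos(p[2]),np.sin(p[2])
    def W(L): return [[p[0]+c*a-s*b,p[1]+s*a+c*b,z] for a,b,z in L]
    def dr(L,col): cv2.polylines(im,[np.int32((proj(n,np.array(L))-o+.5)*S)],True,col,1)
    dr(W([(sx*.075,sy*.0525,.06) for sx,sy in((-1,-1),(1,-1),(1,1),(-1,1))]),(0,0,255))
    d=np.array([np.cos(A),np.sin(A)]);e=np.array([-d[1],d[0]])
    L=[d*(.0995+i*.005)+e*j*.017 for i,j in((-1,-1),(1,-1),(1,1),(-1,1))]
    dr(W([(*q,.09) for q in L]),(0,255,0))
out=[]
for n,o in(("side",(320,125)),("top",(225,100))):
    im=cv2.imread(f"pics/{n}0.png")[o[1]:o[1]+80,o[0]:o[0]+95]
    b=cv2.resize(im,None,fx=4,fy=4,interpolation=cv2.INTER_CUBIC);a=b.copy();outline(a,n,4,np.array(o));out.append(np.vstack([b,a])[:600])
cv2.imwrite("pics/c1.png",cv2.resize(np.hstack(out),(760,640))[:600])
E
```

```text
Traceback (most recent call last):
  File "h.py", line 7, in proj
    K,d,T=cal(n); P=np.atleast_2d(P); C=(P@T[:3,:3].T+T[:3,3])@F
          ~~~^^^
  File "h.py", line 4, in cal
    c=env.calibration(n); return np.array(c["K"],float),np.array(c["dist_coeffs"],float),np.array(c["camera_from_world"],float)
ValueError: time passes only in moves, steps and waits
```

```bash
sed -i 's/^def cal/import functools\n@functools.cache\ndef cal/' h.py
cat > ov.py <<'E'
from fit import *
def outline(im,n,S,o,p,z0=.028):
    c,s=np.cos(p[2]),np.sin(p[2])
    def W(L): return [[p[0]+c*a-s*b,p[1]+s*a+c*b,z0+z] for a,b,z in L]
    def dr(L,col): cv2.polylines(im,[np.int32((proj(n,np.array(L))-o+.5)*S)],True,col,1)
    dr(W([(sx*.075,sy*.0525,.032) for sx,sy in((-1,-1),(1,-1),(1,1),(-1,1))]),(0,0,255))
    d=np.array([np.cos(A),np.sin(A)]);e=np.array([-d[1],d[0]])
    dr(W([(*(d*(.0995+i*.005)+e*j*.017),.062) for i,j in((-1,-1),(1,-1),(1,1),(-1,1))]),(0,200,0))
def comp(p,src,dst,sd=(320,125),tp=(225,100),z0=.028):
    out=[]
    for n,o in(("side",sd),("top",tp)):
        im=cv2.imread(f"pics/{n}{src}.png")[o[1]:o[1]+75,o[0]:o[0]+95]
        b=cv2.resize(im,None,fx=4,fy=4,interpolation=cv2.INTER_CUBIC);a=b.copy();outline(a,n,4,np.array(o),p,z0);out.append(np.vstack([b,a]))
    cv2.imwrite(dst,np.hstack(out))
E
python3 - <<'E'
from ov import *
ob=[("side","ear",358.5,181.3),("side","ear_corner",353.7,188.1),("side","far_corner",373.6,143.6),("top","ear",306.8,152.3),("top","ear_corner",306.5,158.4),("top","far_corner",238.8,125.8)]
def res(p):
    P=pts(p); return np.concatenate([proj(n,P[q])[0]-[u,v] for n,q,u,v in ob])
c0=onz("top",[[272,142]],.05)[0]
best=min((least_squares(res,[c0[0],c0[1],t],loss="soft_l1") for t in np.arange(0,6.3,.8)),key=lambda r:r.cost)
print(best.x,best.cost);print(np.round(best.fun.reshape(-1,2),1))
p=best.x; print({k:np.round(v,4) for k,v in pts(p).items()})
print("dish",onz("top",[[349.6,209]],.012),onz("side",[[313.5,240]],.012),"bear",onz("top",[[361.8,162]],.008),"coup",onz("top",[[295,258],[421,267]],.012))
comp(p,0,"pics/c1.png")
E
```

```text
[0.66768513 0.19411752 0.46346881] 7.665526509923841
[[-1.7  0.6]
 [ 3.3 -0.6]
 [-0.4  0.1]
 [ 1.   1.8]
 [-1.4 -2.4]
 [ 0.1 -0.3]]
{'ear': array([0.6203, 0.1066, 0.075 ]), 'ear_corner': array([0.6241, 0.1137, 0.05  ]), 'far_corner': array([0.7113, 0.2746, 0.05  ])}
dish [[0.49392965 0.00996995 0.012     ]] [[0.49581106 0.00318243 0.012     ]] bear [[ 0.61481159 -0.02961244  0.008     ]] coup [[ 0.38049379  0.14960353  0.012     ]
 [ 0.34416787 -0.15200986  0.012     ]]
```

View pics/c1.png

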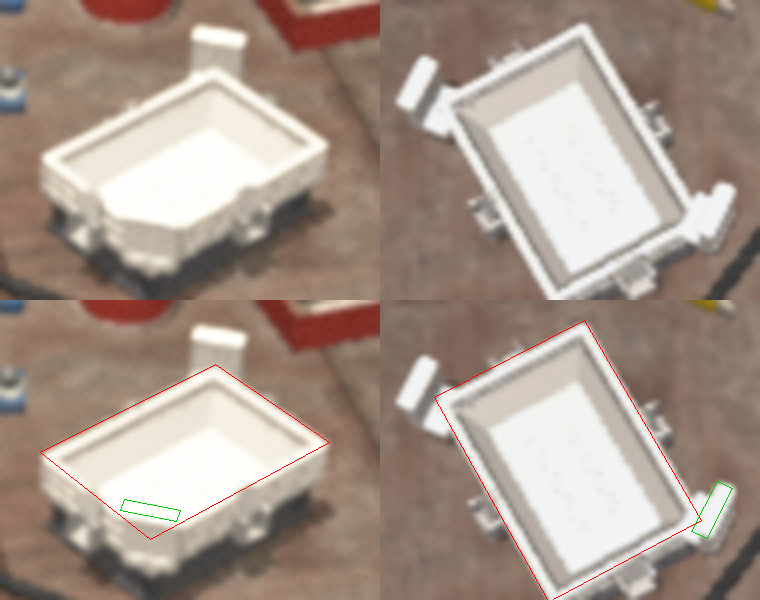

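The side view shows the stack around (366,170), with the ear at about (358,181). In the top view the ear is at (307,152), the lower tray's ear at (236,122), the dish at (350,209), the bearing at (362,163), and the couplers at (295,258) and (421,267). The outline fits to about 2 px. Moving to a hover above the ear.

Emit:
carry_out:
  deltas:
    - {"x": -17, "z": -40, "y": 0, "yaw": 0.02}
    - {"x": -34, "z": -80, "y": 0, "yaw": 0.04}
    - {"x": -52, "z": -124, "y": 0, "yaw": 0.06}
    - {"x": -71, "z": -168, "y": 0, "yaw": 0.08}
    - {"x": -90, "z": -213, "y": 0, "yaw": 0.1}
    - {"x": -109, "z": -258, "y": 0, "yaw": 0.12}
    - {"x": -127, "z": -303, "y": 0, "yaw": 0.14}
    - {"x": -146, "z": -348, "y": 0, "yaw": 0.16}
    - {"x": -165, "z": -393, "y": 0, "yaw": 0.188}
    - {"x": -184, "z": -438, "y": 10, "yaw": 0.188}
    - {"x": -203, "z": -483, "y": 30, "yaw": 0.188}
    - {"x": -219, "z": -521, "y": 60, "yaw": 0.188}
    - {"x": -230, "z": -547, "y": 80, "yaw": 0.188}
    - {"x": -235, "z": -559, "y": 96, "yaw": 0.188}
    - {"x": -235, "z": -559, "y": 96, "yaw": 0.188}
  fingers: 0.5
  force: 4

```text
clock: 2.78
tcp_pos: [0.6201, 0.1062, 0.1483]
orientation: [-1.568, 0.001, 1.073]
force: [-0.3, 1.3, 0.1]
grip_width: 0.046
```

Run:
```python
from ov import *
for n in("side","top"):
    cv2.imwrite(f"pics/{n}1.png",env.read_camera(n)[:,:,::-1])
s=env.get_state();print(s["clock"],s["tcp_pos"],s["orientation"],s["force"],s["grip_width"])
comp([0.6677,.1941,.4635],1,"pics/c2.png")
```

```text
2.875 [0.6203347  0.10729783 0.15040097] [-1.57093018e+00 -5.88824578e-04  1.07467090e+00] [-0.28548127  0.23853587 -0.12266165] 0.04585636387608002
```

View pics/c2.png

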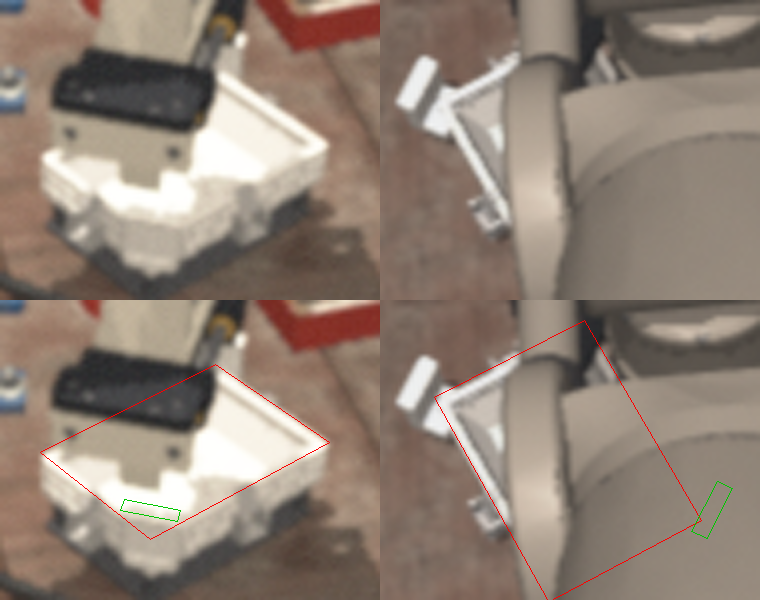

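The side crop shows the fingers hovering straddling the ear (finger near (140,170) in the crop). Nothing has moved. Descending, then closing gently.

Emit:
carry_out:
  deltas:
    - {"y": 8}
    - {"y": 18}
    - {"y": 29}
    - {"y": 40}
    - {"y": 50}
    - {"y": 58}
    - {"y": 63}
    - {"y": 66}
    - {"y": 66}

```text
invalid input at $.deltas[0]: expected keys x, y, z, yaw
```

Emit:
carry_out:
  deltas:
    - {"y": 0}
    - {"y": 0}
  fingers: 0.3
  force: 4

```text
invalid input at $.deltas[0]: expected keys x, y, z, yaw
```

Emit:
carry_out:
  deltas:
    - {"y": 0}
    - {"y": 0}
  fingers: 0.19
  force: 4

```text
invalid input at $.deltas[0]: expected keys x, y, z, yaw
```

Emit:
carry_out:
  deltas:
    - {"x": 0, "y": 8, "z": 0, "yaw": 0}
    - {"x": 0, "y": 18, "z": 0, "yaw": 0}
    - {"x": 0, "y": 29, "z": 0, "yaw": 0}
    - {"x": 0, "y": 40, "z": 0, "yaw": 0}
    - {"x": 0, "y": 50, "z": 0, "yaw": 0}
    - {"x": 0, "y": 58, "z": 0, "yaw": 0}
    - {"x": 0, "y": 63, "z": 0, "yaw": 0}
    - {"x": 0, "y": 66, "z": 0, "yaw": 0}
    - {"x": 0, "y": 66, "z": 0, "yaw": 0}

```text
clock: 4.0
tcp_pos: [0.6207, 0.1064, 0.0837]
orientation: [-1.571, -0.0, 1.074]
force: [0.2, -0.1, 1.1]
grip_width: 0.0458
```

Emit:
carry_out:
  deltas:
    - {"x": 0, "y": 0, "z": 0, "yaw": 0}
    - {"x": 0, "y": 0, "z": 0, "yaw": 0}
  fingers: 0.3
  force: 4

```text
clock: 4.25
tcp_pos: [0.6209, 0.1064, 0.084]
orientation: [-1.571, -0.0, 1.074]
force: [0.7, 0.2, -1.0]
grip_width: 0.0306
```

Emit:
carry_out:
  deltas:
    - {"x": 0, "y": 0, "z": 0, "yaw": 0}
    - {"x": 0, "y": 0, "z": 0, "yaw": 0}
  fingers: 0.18
  force: 4

```text
clock: 4.5
tcp_pos: [0.6207, 0.1065, 0.0838]
orientation: [-1.571, -0.0, 1.074]
force: [-0.3, 0.7, -0.2]
grip_width: 0.017
```

Emit:
carry_out:
  deltas:
    - {"x": 0, "y": 0, "z": 0, "yaw": 0}
    - {"x": 0, "y": 0, "z": 0, "yaw": 0}
  fingers: 0.14
  force: 4

```text
clock: 4.75
tcp_pos: [0.6207, 0.1065, 0.0837]
orientation: [-1.571, -0.0, 1.074]
force: [-0.2, -0.2, 0.3]
grip_width: 0.0131
```

Run:
```python
from ov import *
n="side"
cv2.imwrite(f"pics/side2.png",env.read_camera(n)[:,:,::-1])
F=[]
for i in range(5):
    s=env.get_state();F.append(np.r_[s["force"],s["torque"]]); env.read_camera(n)
F=np.mean(F,0);print(np.round(F,2),"tool x force",F[0]*np.cos(1.074)+F[1]*np.sin(1.074),s["grip_width"])
im=cv2.imread("pics/side2.png")[120:220,310:430];cv2.imwrite("pics/c3.png",cv2.resize(im,None,fx=5,fy=5,interpolation=cv2.INTER_CUBIC))
```

```text
[-0.26  0.01 -0.11 -0.01 -0.02 -0.  ] tool x force -0.11408845960318657 0.012562713577003977
```

View pics/c3.png

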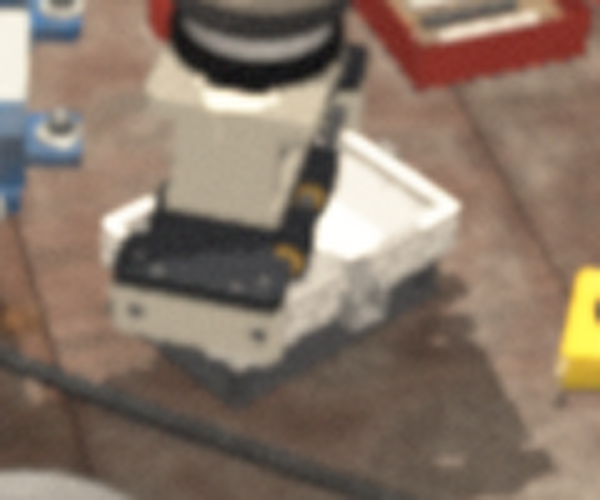

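The crop shows the gripper straddling the near corner (finger at about (200,330)), and the stack hasn't moved. Closing fully.

Emit:
carry_out:
  deltas:
    - {"x": 0, "y": 0, "z": 0, "yaw": 0}
    - {"x": 0, "y": 0, "z": 0, "yaw": 0}
  fingers: 0
  force: 4

```text
clock: 5.3
tcp_pos: [0.6207, 0.1064, 0.0837]
orientation: [-1.571, -0.0, 1.074]
force: [0.2, 0.3, -0.7]
grip_width: 0.0101
```

Emit:
carry_out:
  deltas:
    - {"x": 0, "y": 0, "z": 0, "yaw": 0}
    - {"x": 0, "y": 0, "z": 0, "yaw": 0}
  fingers: 0
  force: 25

```text
clock: 5.55
tcp_pos: [0.6206, 0.1065, 0.0837]
orientation: [-1.571, -0.0, 1.074]
force: [-0.8, 0.6, -0.3]
grip_width: 0.0099
```

Run:
```python
from h import *
F=[]
for i in range(5):
    s=env.get_state();F.append(np.r_[s["force"],s["torque"]]); env.read_camera("side")
F=np.mean(F,0);print(np.round(F,2),"tool x force",F[0]*np.cos(1.074)+F[1]*np.sin(1.074),s["grip_width"],s["tcp_pos"],s["clock"])
```

```text
[-0.71  0.87  0.56  0.12  0.12  0.09] tool x force 0.4263420027927307 0.009534525602501105 [0.62057461 0.10654175 0.08372536] 5.75
```

Emit:
carry_out:
  deltas:
    - {"x": 0, "y": 0, "z": 0, "yaw": 0}
    - {"x": 0.2, "y": -2, "z": 0, "yaw": 0}
    - {"x": 0.6, "y": -4, "z": 0, "yaw": 0}
    - {"x": 0.9, "y": -6, "z": 0, "yaw": 0}
    - {"x": 1.2, "y": -8, "z": 0, "yaw": 0}
    - {"x": 1.6, "y": -10, "z": 0, "yaw": 0}
  fingers: 0
  force: 30

```text
clock: 6.55
tcp_pos: [0.6211, 0.1077, 0.0934]
orientation: [-1.57, 0.001, 1.074]
force: [0.4, 1.9, -8.7]
grip_width: 0.0102
```

Run:
```python
from h import *
im=env.read_camera("side")[:,:,::-1];cv2.imwrite("pics/side3.png",im)
s=env.get_state();print(np.round(s["force"],2),np.round(s["torque"],2),s["grip_width"],s["tcp_pos"],s["clock"])
for q in("ear_corner","far_corner","ear","stack"):
    print(q,[(np.round(r["pixel"],1).tolist(),round(r["p"],2)) for r in env.spot_point("side",q)[:3]])
a=[cv2.resize(cv2.imread(f"pics/side{i}.png")[120:220,310:440],None,fx=3,fy=3,interpolation=cv2.INTER_CUBIC) for i in (2,3)]
cv2.imwrite("pics/c4.png",np.hstack(a))
```

```text
[-0.27  0.94 -8.63] [-0.54  0.46  0.1 ] 0.010241432432861864 [0.62125143 0.10767932 0.09385717] 6.6
ear_corner [([356.8, 184.8], 0.57)]
far_corner [([372.8, 142.5], 0.6)]
ear [([357.9, 181.0], 0.8), ([355.4, 182.8], 0.32)]
stack [([365.4, 177.3], 0.73)]
```

View pics/c4.png

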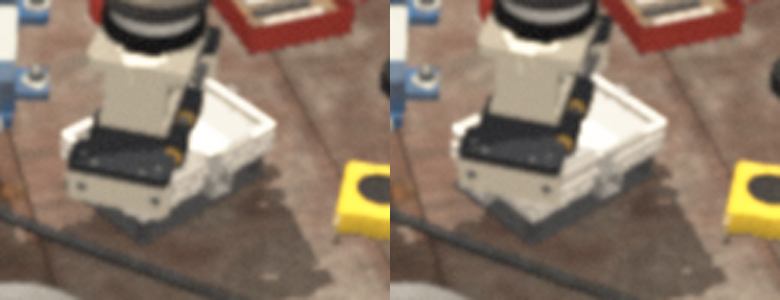

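Emit:
carry_out:
  deltas:
    - {"x": 0.4, "y": -2.3, "z": 0, "yaw": 0}
    - {"x": 0.9, "y": -4.5, "z": 0, "yaw": 0}
    - {"x": 1.4, "y": -6.8, "z": 0, "yaw": 0}
    - {"x": 1.9, "y": -9, "z": 0, "yaw": 0}
  fingers: 0
  force: 30

```text
clock: 7.3
tcp_pos: [0.6224, 0.1093, 0.1031]
orientation: [-1.571, 0.0, 1.074]
force: [-0.3, -1.3, -7.4]
grip_width: 0.0111
```

Emit:
carry_out:
  deltas:
    - {"x": 0.4, "y": -2.3, "z": 0, "yaw": 0}
    - {"x": 0.9, "y": -4.5, "z": 0, "yaw": 0}
  fingers: 0
  force: 25

```text
clock: 7.55
tcp_pos: [0.6228, 0.1102, 0.1076]
orientation: [-1.571, -0.0, 1.074]
force: [-0.1, -0.5, -6.1]
grip_width: 0.012
```

Run:
```python
from h import *
im=env.read_camera("side")[:,:,::-1];cv2.imwrite("pics/side4.png",im)
cv2.imwrite("pics/top4.png",env.read_camera("top")[:,:,::-1])
s=env.get_state();print(np.round(s["force"],2),np.round(s["torque"],2),s["grip_width"],s["tcp_pos"],s["clock"])
c=[]
for i in(0,4):
    c.append(cv2.resize(cv2.imread(f"pics/side{i}.png")[120:220,310:430],None,fx=3,fy=3,interpolation=cv2.INTER_CUBIC))
t=[cv2.resize(cv2.imread(f"pics/top{i}.png")[95:185,225:345],None,fx=3,fy=3,interpolation=cv2.INTER_CUBIC) for i in(0,4)]
cv2.imwrite("pics/c5.png",np.vstack([np.hstack(c),np.hstack(t)]))
```

```text
[-1.26 -1.44 -5.55] [-0.78  0.76 -0.04] 0.01166640433919388 [0.62290275 0.11021031 0.1077073 ] 7.65
```

View pics/c5.png

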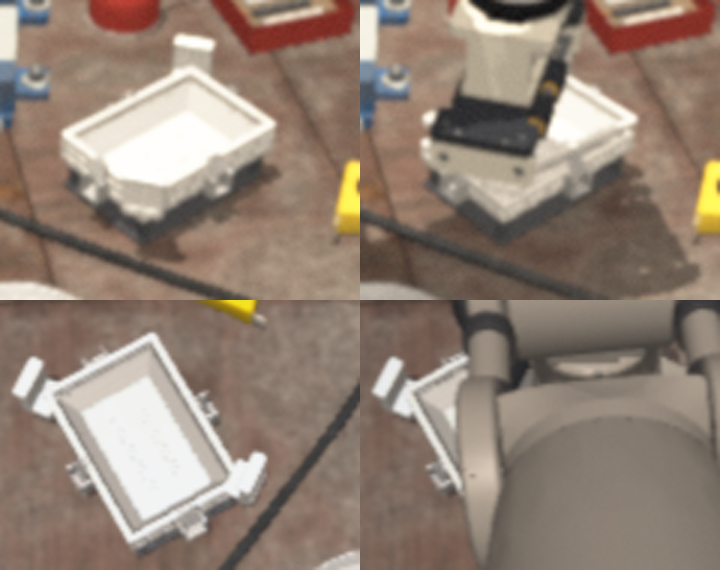

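Top and side crops show the ear corner up about 2 cm, the far corner still nested, and the stack and lower ear unmoved. Continuing the peel.

Emit:
carry_out:
  deltas:
    - {"x": 0.2, "y": -2.3, "z": 0, "yaw": 0}
    - {"x": 0.6, "y": -4.6, "z": 0, "yaw": 0}
    - {"x": 1.2, "y": -7, "z": 0, "yaw": 0}
    - {"x": 1.8, "y": -9.4, "z": 0, "yaw": 0}
    - {"x": 2.5, "y": -11.8, "z": 0, "yaw": 0}
    - {"x": 3.3, "y": -14.2, "z": 0, "yaw": 0}
  fingers: 0
  force: 20

```text
clock: 8.4
tcp_pos: [0.6244, 0.1132, 0.1216]
orientation: [-1.571, -0.0, 1.074]
force: [-0.8, -1.9, -4.6]
grip_width: 0.0133
```

Run:
```python
from h import *
im=env.read_camera("side")[:,:,::-1];cv2.imwrite("pics/side5.png",im)
s=env.get_state();print(np.round(s["force"],2),np.round(s["torque"],2),s["grip_width"],s["tcp_pos"],s["clock"])
for q in("far_corner",):
    print(q,[(np.round(r["pixel"],1).tolist(),round(r["p"],2)) for r in env.spot_point("side",q)[:3]])
c=[cv2.resize(cv2.imread(f"pics/side{i}.png")[110:220,310:430],None,fx=3,fy=3,interpolation=cv2.INTER_CUBIC) for i in(0,5)]
cv2.imwrite("pics/c6.png",np.hstack(c))
```

```text
[-1.65 -2.49 -2.84] [-1.03  0.54  0.12] 0.013526547237701214 [0.62452796 0.11319316 0.12195843] 8.45
far_corner [([373.7, 143.0], 0.57), ([256.1, 203.5], 0.48)]
```

View pics/c6.png

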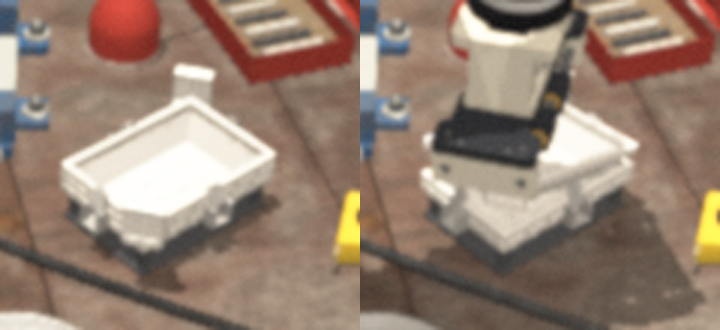

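Emit:
carry_out:
  deltas:
    - {"x": 0.1, "y": -2.5, "z": 0, "yaw": 0}
    - {"x": 0.3, "y": -5, "z": 0, "yaw": 0}
    - {"x": 0.6, "y": -7.5, "z": 0, "yaw": 0}
  fingers: 0
  force: 20

```text
clock: 8.88
tcp_pos: [0.6247, 0.1135, 0.1295]
orientation: [-1.571, -0.0, 1.074]
force: [-2.9, -3.9, -1.6]
grip_width: 0.012
```

Emit:
carry_out:
  deltas:
    - {"x": 0, "y": -2.5, "z": 0, "yaw": 0}
    - {"x": 0, "y": -5, "z": 0, "yaw": 0}
    - {"x": 0, "y": -7.5, "z": 0, "yaw": 0}
    - {"x": 0, "y": -10, "z": 0, "yaw": 0}
  fingers: 0
  force: 25

```text
clock: 9.38
tcp_pos: [0.6253, 0.1143, 0.1396]
orientation: [-1.572, -0.002, 1.074]
force: [0.1, -0.2, -2.2]
grip_width: 0.0097
```

Run:
```python
from h import *
im=env.read_camera("side")[:,:,::-1];cv2.imwrite("pics/side6.png",im)
s=env.get_state();print(np.round(s["force"],2),np.round(s["torque"],2),s["grip_width"],s["tcp_pos"],s["clock"])
for q in("far_corner","stack"):
    print(q,[(np.round(r["pixel"],1).tolist(),round(r["p"],2)) for r in env.spot_point("side",q)[:3]])
```

```text
[ 0.81  0.67 -0.98] [-0.01 -0.02  0.01] 0.009693955068667793 [0.62551137 0.11427378 0.13995589] 9.425
far_corner [([373.6, 125.0], 0.72)]
stack [([363.1, 179.4], 0.81)]
```

Emit:
carry_out:
  deltas:
    - {"x": 0, "y": -1, "z": 0, "yaw": 0}
    - {"x": 0, "y": -4, "z": 0, "yaw": 0}
    - {"x": 0, "y": -9, "z": 0, "yaw": 0}
    - {"x": 0, "y": -16, "z": 0, "yaw": 0}
    - {"x": 0, "y": -24, "z": 0, "yaw": 0}
    - {"x": 0, "y": -32, "z": 0, "yaw": 0}
    - {"x": 0, "y": -40, "z": 0, "yaw": 0}
    - {"x": 0, "y": -48, "z": 0, "yaw": 0}
    - {"x": 0, "y": -56, "z": 0, "yaw": 0}
    - {"x": 0, "y": -62, "z": 0, "yaw": 0}
    - {"x": 0, "y": -66, "z": 0, "yaw": 0}
  fingers: 0
  force: 45

```text
clock: 10.9
tcp_pos: [0.6247, 0.1137, 0.2053]
orientation: [-1.571, -0.0, 1.074]
force: [0.4, -0.6, -1.8]
grip_width: 0.0096
```

Run:
```python
from h import *
from scipy.optimize import minimize
for n in("side","top"): cv2.imwrite(f"pics/{n}7.png",env.read_camera(n)[:,:,::-1])
s=env.get_state();print(np.round(s["force"],2),np.round(s["torque"],2),s["grip_width"],s["tcp_pos"],s["orientation"],s["clock"])
a=np.linspace(0,2*np.pi,180)
G={}
for n in("side","top"):
    G[n]=cv2.GaussianBlur(cv2.cvtColor(cv2.imread(f"pics/{n}0.png"),6).astype(np.float32),(0,0),.7)
def edge(n,x,y):
    v=0
    def samp(r,z):
        q=proj(n,np.c_[x+r*np.cos(a),y+r*np.sin(a),0*a+z]).astype(np.float32)
        return cv2.remap(G[n],q[:,None,0],q[:,None,1],cv2.INTER_LINEAR)[:,0]
    return np.mean(np.clip(samp(.075,.012)-samp(.081,.012),-60,60))
g=np.arange(-.016,.0161,.001)
tot=0
for n in G:
    E=np.array([[edge(n,.494+i,.007+j) for j in g] for i in g]);i,j=np.unravel_index(E.argmax(),E.shape);print(n,.494+g[i],.007+g[j],E.max());tot=tot+E
i,j=np.unravel_index(tot.argmax(),tot.shape);print("both",.494+g[i],.007+g[j])
c=[cv2.imread(f"pics/{n}7.png") for n in("side","top")]
cv2.imwrite("pics/c7.png",np.vstack([cv2.resize(c[0][60:260,200:460],None,fx=1.5,fy=1.5),cv2.resize(c[1][60:260,200:460],None,fx=1.5,fy=1.5)]))
```

```text
[ 0.32  0.32 -1.91] [-0.07  0.07 -0.03] 0.009949504760820547 [0.62481176 0.11372657 0.20540058] [-1.57139616e+00 -5.02818543e-04  1.07398667e+00] 11.0
side 0.497 0.010000000000000016 42.65872
top 0.496 0.009000000000000015 50.050358
both 0.497 0.009000000000000015
```

View pics/c7.png

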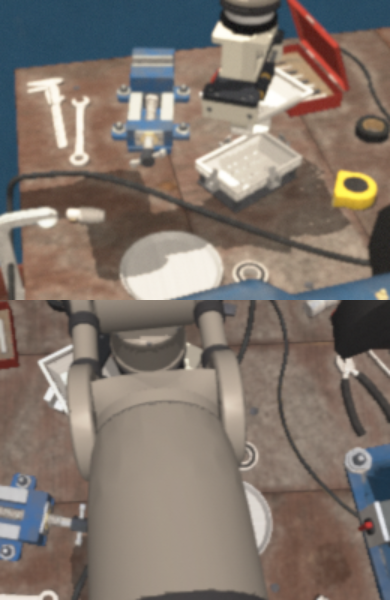

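The stack is upright and unmoved at crop (250,170), and the tray is held clear by the gripper. The dish is at (0.4965, 0.0095). Carrying the tray over, turned so that the arm stays clear of the grinder.

Emit:
carry_out:
  deltas:
    - {"x": -1.5, "y": 0, "z": 1.6, "yaw": 0.016}
    - {"x": -4.6, "y": 0, "z": 4.9, "yaw": 0.047}
    - {"x": -9.1, "y": 0, "z": 9.8, "yaw": 0.094}
    - {"x": -15.2, "y": 0, "z": 16.3, "yaw": 0.157}
    - {"x": -22.9, "y": 0, "z": 24.4, "yaw": 0.236}
    - {"x": -32, "y": 0, "z": 34.2, "yaw": 0.331}
    - {"x": -41.1, "y": 0, "z": 43.9, "yaw": 0.425}
    - {"x": -51.8, "y": 0, "z": 55.3, "yaw": 0.535}
    - {"x": -62.5, "y": 0, "z": 66.7, "yaw": 0.645}
    - {"x": -73.2, "y": 0, "z": 78.1, "yaw": 0.756}
    - {"x": -83.8, "y": 0, "z": 89.5, "yaw": 0.866}
    - {"x": -94.5, "y": 0, "z": 100.9, "yaw": 0.976}
    - {"x": -105.2, "y": 0, "z": 112.3, "yaw": 1.086}
    - {"x": -115.8, "y": 0, "z": 123.7, "yaw": 1.196}
    - {"x": -125, "y": 0, "z": 133.4, "yaw": 1.291}
    - {"x": -134.1, "y": 0, "z": 143.2, "yaw": 1.385}
    - {"x": -141.7, "y": 0, "z": 151.3, "yaw": 1.464}
    - {"x": -147.8, "y": 0, "z": 157.8, "yaw": 1.527}
    - {"x": -150.9, "y": 0, "z": 161.1, "yaw": 1.558}
    - {"x": -152.4, "y": 0, "z": 162.7, "yaw": 1.574}

```text
clock: 13.5
tcp_pos: [0.4088, 0.0573, 0.205]
orientation: [-1.571, -0.0, -0.501]
force: [0.0, -0.8, -1.6]
grip_width: 0.0096
```

Emit:
carry_out:
  deltas:
    - {"x": 0, "y": 0, "z": 0, "yaw": 0}
    - {"x": 0, "y": 0, "z": 0, "yaw": 0}
    - {"x": 0, "y": 0, "z": 0, "yaw": 0}
    - {"x": 0, "y": 0, "z": 0, "yaw": 0}

```text
clock: 14.0
tcp_pos: [0.409, 0.0573, 0.2049]
orientation: [-1.571, 0.0, -0.5]
force: [0.2, -0.6, -1.9]
grip_width: 0.0094
```

Run:
```python
from ov import *
s=env.get_state();print(np.round(s["force"],2),s["grip_width"],s["tcp_pos"],s["orientation"],s["clock"])
t=s["orientation"][2]; c=np.array(s["tcp_pos"][:2])+.0995*np.array([np.cos(t),np.sin(t)]); z0=s["tcp_pos"][2]-.056
p=[*c,t-np.deg2rad(35)];print("tray",p,z0)
out=[]
for n in("side","top"):
    im=env.read_camera(n)[:,:,::-1].copy();cv2.imwrite(f"pics/{n}8.png",im)
    P=pts(p,z0)
    for q in("ear","ear_corner","far_corner","stack","coupler_a","bearing_a"):
        print(n,q,[(np.round(r["pixel"],1).tolist(),round(r["p"],2)) for r in env.spot_point(n,q)[:3]],np.round(proj(n,P[q])[0],1) if q in P else "")
    o=(230,130) if n=="side" else (270,110)
    b=cv2.resize(im[o[1]:o[1]+130,o[0]:o[0]+170],None,fx=2.2,fy=2.2,interpolation=cv2.INTER_CUBIC)
    a=b.copy();outline(a,n,2.2,np.array(o),p,z0);out.append(np.vstack([b,a]))
cv2.imwrite("pics/c8.png",np.hstack(out))
```

```text
[ 0.15 -0.57 -1.88] 0.00937409976508158 [0.40904114 0.05731218 0.20485412] [-1.57071788e+00  9.23876935e-05 -4.99897255e-01] 14.0
tray [np.float64(0.49636550536295787), np.float64(0.00961831089235586), np.float64(-1.1107624933542912)] 0.1488541171584958
side ear [([266.0, 170.1], 0.56)] [265.6 167.1]
side ear_corner [([268.3, 179.4], 0.92), ([366.7, 240.7], 0.32)] [270.2 177.1]
side far_corner [([355.4, 197.4], 0.65)] [356.1 194.8]
side stack [([362.5, 177.1], 0.97), ([264.9, 179.1], 0.25)] 
side coupler_a [([257.0, 206.7], 0.55)] 
side bearing_a [([367.6, 244.9], 0.46)] 
top ear [] [336.1 236. ]
top ear_corner [] [337.2 233.8]
top far_corner [([375.0, 156.1], 0.7), ([419.0, 267.0], 0.24)] [374.1 156.1]
top stack [([274.3, 148.1], 0.56)] 
top coupler_a [([420.3, 265.4], 0.72), ([292.4, 257.9], 0.5)] 
top bearing_a [([365.1, 160.9], 0.67)]
```

View pics/c8.png

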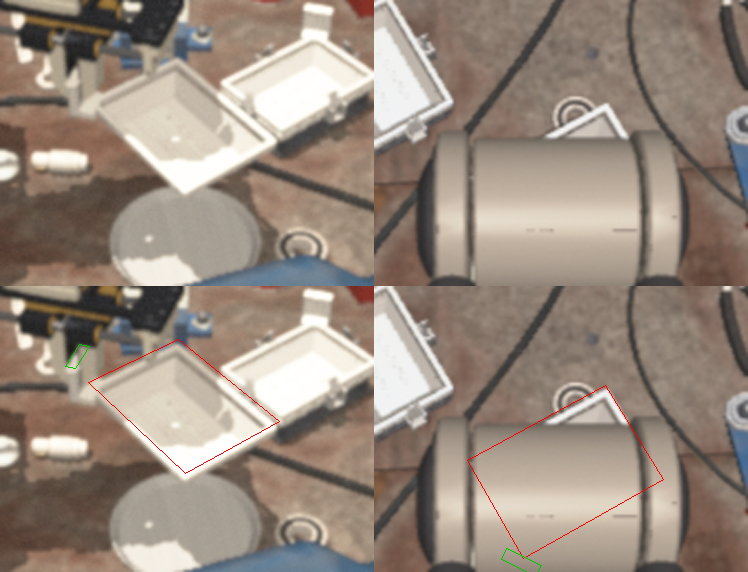

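The side crop shows the tray held level over the dish, with the model outline about 2.5 px high. The stack, bearing and couplers have not moved. Fitting height and lateral offset.

Run:
```python
from fit import *
t=-.4999;ob=[("side","ear",266,170.1),("side","ear_corner",268.3,179.4),("side","far_corner",355.4,197.4),("top","far_corner",375,156.1)]
def res(v,fx=0):
    w,z=v[:2]; a=v[2] if len(v)>2 else 0
    c=np.array([.49637,.00962])+w*np.array([-np.sin(t),np.cos(t)])+a*np.array([np.cos(t),np.sin(t)])
    P=pts([*c,t-np.deg2rad(35)],z); return np.concatenate([proj(n,P[q])[0]-[u,v] for n,q,u,v in ob])
for v0 in([0,.149],[0,.149,0]):
    r=least_squares(res,v0,x_scale=.001);print(r.x,np.round(r.fun,1))
# whole-image check: rim corners seen in side crop
px=[(98/2.2+230,107/2.2+130),(176/2.2+230,60/2.2+130),(273/2.2+230,143/2.2+130),(184/2.2+230,192/2.2+130)]
def r2(v):
    c=np.array([.49637,.00962])+v[0]*np.array([-np.sin(t),np.cos(t)]);b=t-np.deg2rad(35);C,S=np.cos(b),np.sin(b)
    L=[(c[0]+C*x-S*y,c[1]+S*x+C*y,v[1]+.032) for x,y in((-.075,-.0525),(-.075,.0525),(.075,.0525),(.075,-.0525))]
    q=proj("side",np.array(L)); return np.concatenate([q[np.argmin(np.hypot(*(q-p).T))]-p for p in px])
r=least_squares(r2,[0,.149],x_scale=.001);print(r.x,np.round(r.fun,1))
```

```text
[-0.00304894  0.14473947] [-0.8 -0.5  1.5  0.1  0.2 -0.1  0.1  1.2]
[-0.00313686  0.14482873  0.00017372] [-0.8 -0.5  1.5  0.1  0.3 -0.1  0.2  1.2]
[0.00594472 0.13308488] [-3.1 -1.2  1.5  0.8  2.6 -0.   1.2  1. ]
```

Emit:
carry_out:
  deltas:
    - {"x": 0, "y": -1, "z": 0.5, "yaw": 0}
    - {"x": 0, "y": -3, "z": 1.5, "yaw": 0}
    - {"x": 0, "y": -4.5, "z": 2, "yaw": 0}
    - {"x": 0, "y": -5, "z": 2, "yaw": 0}
    - {"x": 0, "y": -5, "z": 2, "yaw": 0}
    - {"x": 0, "y": -5, "z": 2, "yaw": 0}
    - {"x": 0, "y": -5, "z": 2, "yaw": 0}

```text
clock: 15.58
tcp_pos: [0.4099, 0.059, 0.2099]
orientation: [-1.571, 0.0, -0.5]
force: [-0.1, 0.1, -1.7]
grip_width: 0.0095
```

Run:
```python
from h import *
for n in("side","top"):
    im=env.read_camera(n)
    for q in("ear","ear_corner","far_corner","stack"):
        print(n,q,[(np.round(r["pixel"],1).tolist(),round(r["p"],2)) for r in env.spot_point(n,q)[:1]])
s=env.get_state();print(s["tcp_pos"],np.abs(s["joint_velocities"]).max(),s["force"],s["grip_width"],s["clock"])
# stack shift check: lower-tray scene patch before/after (side view, lower base edge)
a=cv2.cvtColor(cv2.imread("pics/side0.png"),6);b=cv2.cvtColor(cv2.imread("pics/side8.png"),6)
for (x,y,w,h,nm) in((362,130,24,20,"lower ear"),(378,172,26,22,"base right clip"),(356,234,24,20,"bearing"),(244,196,28,14,"coupler")):
    r=cv2.matchTemplate(b[y-8:y+h+8,x-8:x+w+8],a[y:y+h,x:x+w],cv2.TM_CCOEFF_NORMED);_,m,_,l=cv2.minMaxLoc(r);print(nm,l[0]-8,l[1]-8,round(m,2))
```

```text
side ear []
side ear_corner [([268.9, 178.7], 0.72)]
side far_corner [([355.9, 193.0], 0.83)]
side stack [([363.9, 177.1], 0.84)]
top ear []
top ear_corner [([361.5, 164.5], 0.5)]
top far_corner [([372.0, 155.1], 0.66)]
top stack [([275.7, 149.4], 0.9)]
[0.40991563 0.05904519 0.20991857] 0.002253259620788444 [ 0.22023728 -0.83046931 -0.70938652] 0.009702838570681493 16.075
lower ear 0 0 0.83
base right clip 0 0 0.98
bearing 0 0 0.82
coupler 0 0 0.99
```

Everything is still, and nothing else in the scene has moved. Signing off.

```bash
python3 -c "
from workcell import env
print(env.sign_off())"
```

```text
the job is handed in; nothing more can be done
None
```

The top tray is peeled out and held level and still over the drip dish. I handed the job in at about 16 s; no verdict was reported.

- **Peel:** I gripped the ear on its flat faces and lifted that corner along an arc at about 20 mm/s. The tray tilted about 0.2 rad with the far corner still down. The pull peaked at about 9 N, and the clips let go by a tilt of about 0.25 rad. The tray then levelled in the jaws and I raised it clear at 45 N grip.
- **Bystanders:** Side-view image matching from the start to when the tray was over the dish showed 0 px shift for the stack, the bearing and the left-hand coupler (coupler_a or coupler_b). For the other coupler I have only the top-view network, which placed it within about 3 px of where it started.
- **Final hold:** The arm was still, and the wrist force was about the tray's weight. From the arm pose and camera fit, the underside is about 15 cm up and the tray is centred over the dish to within a few mm.

**Disagreements:**
- The cameras put the tray about 4 mm lower and 3 mm to one side of where the gripper pose implied, probably a small slip during the peel. I raised it 5 mm and shifted it 2 mm to correct this.
- A rougher fit from rim corners I read off the picture gave an underside 12 mm lower still. I set it aside because the ear-side corners are hard to see.
- After the correction the networks did not find the ear in either camera. They put the far corner slightly higher than before, which agrees with the move.

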